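# Centre a sighting ring with a thumbwheel and take the picture

### The arm

A 6-joint arm with a two-finger parallel gripper is mounted at the origin on the work surface. World frame = base frame: x ahead of the robot, y to its left, z up, the work surface at z = 0. Lengths are in mm, angles in rad, forces in N, time in s.
With the tool pointing down it reaches from about 250 to 850 mm from the base axis. Payload 12.5 kg.
Tool frame: the origin (TCP) lies at the very end of the fingers, on their centre line; the grasp point (between the pads) lies 19 mm behind it; x points along the fingers, y is the direction in which the jaws open and shut, and the axes are right-handed (so a half turn about x gives the same grasp; the last joint's range is limited). The gripper opens to 93 mm and grips with 3 to 60 N. Pads are 15 mm wide; open, the fingers measure 128 mm over their backs; the gripper's body (75 mm by 188 mm) begins 65 mm behind the grasp point.
Start: joints at [1.042, 0.351, 1.652, -0, 1.139, -0.085], TCP at [236.124, 496.719, 218.633] pointing down, gripper open.
Joint ranges: [-2.75, 2.75], [-0.79, 2.1], [0.01, 2.65], [-1.57, 4.71], [0.07, 3.14], [-2.87, 2.87]. Speed limits (rad/s): [2.22, 2.22, 2.79, 3.14, 3.14, 3.14].

### API

Orientations are given as a unit quaternion [w, x, y, z].
In Python, from cell import * gives the robot as it stands.
- The arm moves only by the tool servo_tool, never from a script. Its argument "moves" is one flat list of numbers, 4 for each row, row after row: the shift along the tool's x, y, z as a fraction of full scale, then the turn about the tool's x as a fraction of full scale. A call has 1 to 20 rows; each row is the pose to reach, as a shift and turn from the pose commanded when the call began, along the tool's axes at that moment, turning the shorter way round; what a row does not reach only later rows make up. Full scale, the value 1, is 1000 mm for a shift and pi rad for a turn. A row lasts 1/8 s, in which the tool goes at most 62.5 mm and 10.7 degrees, less where a joint would pass 70% of its speed; a pose out of reach is approached as far as the arm can. A call with a number of a shift or a turn outside -1 to 1 is refused whole. A call with a gripper value outside its range is refused whole. "fingers" is the opening, from 0 (shut) to 1 (fully open), set as the call begins (left out, the last holds). The fingers move at their own pace and stop on an object; "force" is the grip in N (left out, the last holds). Time passes only in rows, so rows that repeat a pose let the fingers close. It gives the time, the measured TCP pose, the force and the opening at its end, in the units of the state.
- sense(): the state, without advancing time (a new reading comes with each control period).
- camera(name): name is "side" or "top" or "wrist"; returns a dict with "frame" (400x640x3 uint8, red, green, blue), "depth" (400x640 float32, mm along the optical axis (not along the pixel's ray), 0 where there is no reading), "vertical_fov" (degrees; the focal length in pixels is half the picture's height over the tangent of half this angle, whatever the lens; pixels are square), "cx", "cy" (the principal point, pixels), "eye" and "orientation" of the camera in the world. Camera axes: x right, y down, z forward; pixel columns grow to the right and rows downward; lengths in mm; the calibration is good to about 2 mm. A picture is of the moment at which its call begins.
- finish_job(): hands the job in, once; it reports no verdict.
The state is a dict: "time": time; "joints": joint angles; "dq": joint speeds; "joint_efforts": joint torques, N m; "tool_pos": TCP position; "orientation": TCP orientation; "force": force on the tool from outside, world axes, zero at the start; "ft_torque": the same for the moment, N m; "gripper_width": finger opening in mm.
Only numpy, scipy, OpenCV 4.12 (cv2) and the standard library are available. Lean on these libraries where they do the work, as an engineer would, in place of code of your own. Each camera call takes 0.05 s, during which the arm holds its last target. There are 200 camera calls.

### The job

On the bench viewer, roll the edge thumbwheel with a fingertip, pressing firmly enough that it does not slip but never hard (the viewer is delicate: at most 20 N anywhere), until the sighting ring is centred along its rail over the brass tack in the tread piece; do not push the camera carriage itself. Take your finger off the wheel and, with the ring centred, press the shutter button down to take the picture, then let go. Leave the loose things around the viewer alone.

Things in the scene. Friction and masses are not known exactly. Their poses are not given: they have to be found in the camera images.
- viewer: Grey bench viewer, fixed: deck 210 (x) x 320 (y) x 16 mm; origin under its centre on the table. At yaw 0 its x points away from the robot, y left along the rail. Near half (x -62 mm): wheel housing at y 0, shutter button at y -115, lens cap at about y +105. Rail along y at x 0, about 60 mm high, between posts 74 mm high at y +-125. Far half: stage, top at 20 mm, with two tread pieces. Takes no more than 20 N.
- wheel_top (a point): Nominal top of the ribbed rubber thumbwheel (radius 26, 14 mm wide, axle along the viewer's x), 62 mm above the table; the head's height setting varies, so its true top lies up to 3.5 mm higher or lower: feel for it. It stands in the slot of a fixed grey housing (41 mm in x, 96 in y, 52 high) and only its top shows, too little to pinch. Axes as the viewer's.
- wheel_axle (a point): Nominal axle point of the wheel, 36 mm above the table. Press on top with closed fingertips, drag along the viewer's y about 20 mm, lift, go back, repeat. Top rolled to +y moves the ring to +y, 15 mm per rad (0.58 mm per mm of rim); -y likewise. Stiff: 4 N at the rim, slips under 6 to 8 N of pressure; stays where left. Sprung: sinks 1 mm per 6 N, stop at 4 mm (24 N).
- carriage: Black camera carriage on the rail (32 x 40 x 34 mm body; origin at its centre, about 60 mm above the table; top at about 88 mm) with an aluminium arm to the viewer's +x that carries the ring. Travels +-55 mm along the viewer's y from the middle, driven by the thumbwheel only; not to be pushed by hand.
- ring (a point): Centre of the open sighting ring (inner diameter 41 mm, outer 53) on the carriage's arm, about 64 mm above the table, 55 mm from the rail on the viewer's +x side. Axes as the viewer's.
- heel_mid (a point): Brass tack (11 mm disc, 3 mm high) at the centre of the top of the heel piece, 37 mm above the table. The heel is a black rubber tread cut-out 62 x 48 x 14 mm with lugs, fixed on the stage left or right of the middle, under the ring's path. Axes as the viewer's. The ring is centred when its place along the viewer's y equals the tack's.
- toe_mid (a point): Centre of the top of the other, like rubber piece on the stage; it has no tack. Not used.
- shutter_top (a point): Top of the round aluminium shutter button (radius 13 mm) on the deck's near half, 115 mm to the wheel's -y. Pressed straight down: travel 9 mm, 1 N per mm, then a hard stop; springs back. The picture is taken from 4 mm down.
- shutter (a joint): Travel of the shutter button in m: 0 released, 0.009 fully down; the picture is taken from 0.004 on.
- cap: Loose black lens cap, disc 38 mm by 9 mm high, on the deck; origin under its centre. Leave alone.
- pot: Loose clear sample pot with white lid, 48 mm by 59 mm high, on the table to the viewer's left (+y); origin under its centre. Leave alone.
- torch: Loose aluminium torch, 165 mm long, 42 mm thick, lying beyond the viewer; origin on the table under it. Leave alone.
- brush: Loose fingerprint brush, 118 mm long, 20 mm thick, lying to the viewer's right (-y); origin under it. Leave alone.
- block: Loose wooden stamp block 50 x 35 x 29 mm to the viewer's right (-y); origin under its centre. Leave alone.
- tin: Loose round metal tin, 66 mm by 30 mm high, to the viewer's left (+y); origin under its centre. Leave alone.

How it is judged (in metres and radians):
On the way, in this order (a step that is already met when the one before it is completed fails the run):
1. the ring stands centred over the tack (within 4 mm along the rail), at rest, with the robot off the viewer (y of ring in the frame of heel_mid between -0.004 and 0.004 m and contact force between viewer and the fingers below 0.1 N and contact force between viewer and the arm below 0.1 N and linear speed of carriage below 0.005 m/s), for 0.2 s.
2. the shutter button is pressed down (4 mm or more) with the ring centred (y of ring in the frame of heel_mid between -0.004 and 0.004 m and value of joint shutter above 0.004 m).
At the end, for the whole second after the job is handed in: the sighting ring is at rest within 4 mm of the tack along the rail, and the shutter button is released (up to within 1.5 mm) (y of ring in the frame of heel_mid between -0.004 and 0.004 m and value of joint shutter below 0.0015 m and linear speed of carriage below 0.005 m/s); the robot touches nothing.
It fails at once if the wheel or another part of the viewer is pressed with more than 20 N (contact force between viewer and the arm above 20 N or contact force between viewer and the fingers above 20 N).
It fails at once if the carriage is pushed directly (over 1 N) (contact force between carriage and the arm above 1 N or contact force between carriage and the fingers above 1 N).
It fails at once if the shutter is pressed while the ring is more than 5 mm off the tack ((y of ring in the frame of heel_mid above 0.005 m or y of ring in the frame of heel_mid below -0.005 m) and value of joint shutter above 0.004 m).
It fails at once if a loose thing is moved by more than 20 mm (distance of any of cap, pot, torch, brush, block, tin from where it was at the start of the episode above 0.02 m).
It also fails if it takes over 61 s, if anything falls off the work surface, if the arm or the gripper's body presses on something with over 40 N, if the wrist force passes 120 N, or if a joint passes its speed limit or range.

## Working session

There is one attempt and no reset: what is moved stays moved. The work goes in short steps, Python scripts to look and compute and a tool call to move; the robot and the scene stay as the last step left them, time stands still between calls to the robot, and variables do not carry over. Pictures are saved under pics/ and viewed, about 8 in all and at most 12, crops included, and the job is handed in when it is done.

Besides the shell and the picture viewer there is one more tool, called after "Request:" by a JSON object that holds its "name" and its "arguments". servo_tool: Moves the arm, as the interface text tells. Shift numbers are shares of 1000 mm and turn numbers shares of pi rad, none past 1 either way. Its arguments: {"type":"object","properties":{"moves":{"type":"array","items":{"type":"number","minimum":-1,"maximum":1}},"fingers":{"type":"number"},"force":{"type":"number"}},"required":["moves"]}

```bash
mkdir -p pics; ls; cat > h.py <<'E'
from cell import *
import numpy as np, cv2
from scipy.spatial.transform import Rotation as R
def cam(n):
    c=camera(n); c['f']=200/np.tan(np.radians(c['vertical_fov'])/2)
    q=np.array(c['orientation']); c['R']=R.from_quat(q[[1,2,3,0]]).as_matrix(); return c
def cloud(c):
    v,u=np.mgrid[:400,:640]; d=c['depth']
    P=np.stack([(u-c['cx'])/c['f']*d,(v-c['cy'])/c['f']*d,d],-1)
    return P@c['R'].T+np.array(c['eye'])
def save(c,n): cv2.imwrite('pics/'+n,c['frame'][...,::-1])
E
python3 - <<'E'
from h import *
s=sense();print(s)
for n in('top','side'):
    c=cam(n);save(c,n+'1.png');np.savez(n+'1.npz',P=cloud(c),R=c['R'],e=c['eye'],f=c['f'],cx=c['cx'],cy=c['cy'],img=c['frame']);print(n,c['eye'],c['R'].round(2).tolist(),c['f'],c['cx'],c['cy'])
a=cv2.imread('pics/top1.png')
E
```

```text
pics
{'time': 0.0, 'joints': array([ 1.04239684e+00,  3.51243138e-01,  1.65244646e+00, -2.26632075e-05,
        1.13909721e+00, -8.46217542e-02]), 'dq': array([-0.00039245, -0.00069133,  0.00056232, -0.0002172 ,  0.00088238,
        0.00108539]), 'joint_efforts': array([ 3.06756428e-04, -4.97336519e+01, -2.85252357e+01,  6.99650799e-02,
        2.57829123e-02, -1.37781230e-04]), 'tool_pos': array([235.95738009, 496.41924813, 218.08915069]), 'orientation': array([ 0.68965116,  0.15520679,  0.68989207, -0.15601622]), 'force': array([ 0.57944879, -0.39765931, -0.47848112]), 'ft_torque': array([ 0.01252763, -0.03211311,  0.02200618]), 'gripper_width': 92.6492068861647}
top [ 449.91990256   41.27264207 1137.74689562] [[-0.01, -0.99, 0.15], [-1.0, 0.01, 0.01], [-0.01, -0.15, -0.99]] 450.8153829923215 317.3904550853395 194.26519712829008
side [ 335.16895734 -505.49874819  555.9003536 ] [[0.88, -0.3, 0.37], [-0.47, -0.54, 0.7], [-0.01, -0.79, -0.62]] 389.282435440432 313.70087523141467 198.92738111895758
```

View pics/top1.png

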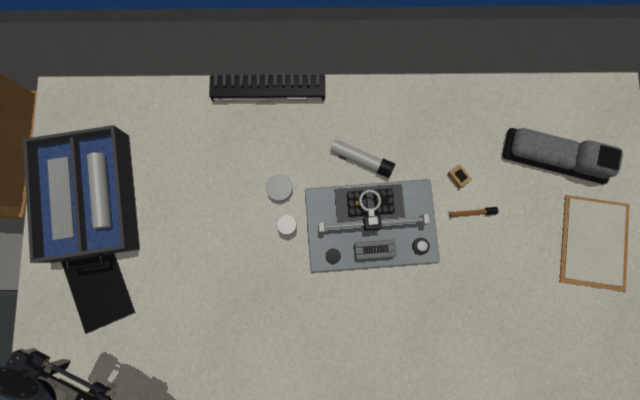

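View pics/side1.png

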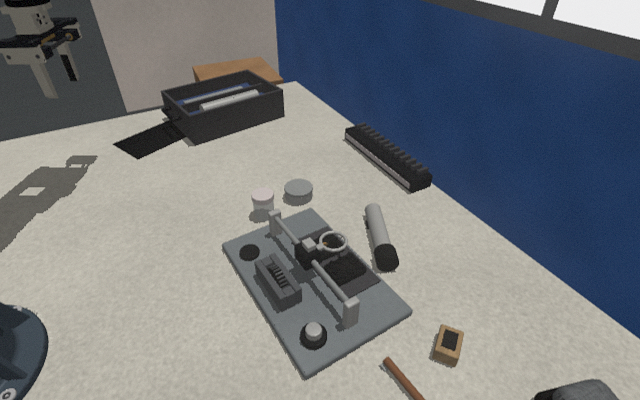

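The top view shows the viewer around (372,225): wheel housing (375,249), button (421,246), ring (370,201), a yellowish spot near (358,203). I'll fit the deck pose and enlarge that area.

```bash
python3 - <<'E'
from h import *
z=np.load('top1.npz');P=z['P'];img=z['img']
sub=P[170:285,295:450]
m=((sub[...,2]>9)).astype(np.uint8)
m=cv2.morphologyEx(m,cv2.MORPH_OPEN,np.ones((3,3)))
n,l,st,ce=cv2.connectedComponentsWithStats(m);k=1+np.argmax(st[1:,4]);print(st[k],st[:,4])
pts=sub[l==k]; hull=pts[:, :2].astype(np.float32)
r=cv2.minAreaRect(hull[(pts[:,2]<25)]);print('rect',r, 'table z',np.median(P[300:350,350:500,2]),'deck z',np.median(pts[:,2]))
a=img[170:285,295:450,::-1]
hsv=cv2.cvtColor(a.copy(),cv2.COLOR_BGR2HSV)
t=(hsv[...,0]>12)&(hsv[...,0]<32)&(hsv[...,1]>110)&(hsv[...,2]>60)
for v,u in np.argwhere(t):
    if v<70 and 30<u<115: print(u+295,v+170,sub[v,u].round(1),a[v,u])
cv2.imwrite('pics/crop.png',cv2.resize(a,None,fx=5,fy=5,interpolation=cv2.INTER_CUBIC))
E
```

```text
[   10    10   135    92 10734] [ 6983    96 10734    12]
rect ((545.7421264648438, -83.47230529785156), (210.17578125, 320.3130187988281), 4.0849409103393555) table z -0.8134012945629365 deck z 17.060816125898896
357 200 [605.4 -47.7  33.4] [29 50 65]
356 201 [603.3 -45.4  30.6] [34 74 99]
357 201 [603.  -47.7  32.7] [ 37  84 112]
358 201 [602.5 -49.9  36.2] [39 63 80]
355 202 [600.5 -42.7  33.4] [28 56 74]
356 202 [600.6 -45.3  32.1] [ 41  99 130]
357 202 [600.2 -47.5  35.4] [ 41 102 134]
358 202 [600.2 -50.   34.9] [38 72 93]
355 203 [598.2 -42.8  31.7] [30 55 72]
356 203 [598.  -45.1  33.5] [ 38  95 125]
357 203 [597.7 -47.4  35.3] [ 39  94 124]
358 203 [597.6 -49.8  36.2] [35 69 91]
355 204 [595.5 -42.6  33.3] [30 48 61]
356 204 [595.2 -44.9  35.7] [ 35  82 108]
357 204 [594.7 -47.1  39.5] [ 35  84 111]
358 204 [595.4 -50.   33.5] [27 60 80]
357 205 [593.4 -47.8  30.1] [27 49 65]
```

View pics/crop.png

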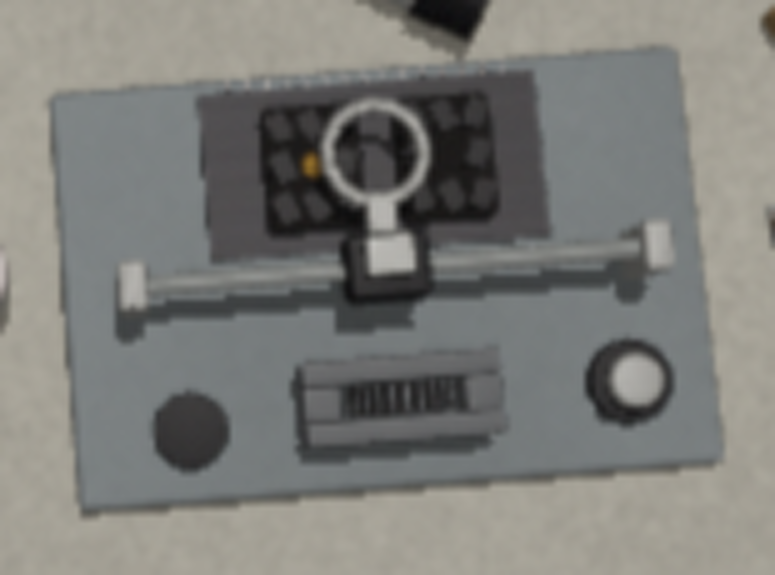

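```bash
cat >> h.py <<'E'
C=np.array([545.7,-83.5]); YAW=np.radians(4.08)
ex=np.array([np.cos(YAW),np.sin(YAW)]); ey=np.array([-ex[1],ex[0]])
def tov(p): d=np.asarray(p)[...,:2]-C; return np.stack([d@ex,d@ey],-1)
def tow(x,y): return C+x*ex+y*ey
def ray(c,u,v,zz):
    d=c['R']@np.array([(u-c['cx'])/c['f'],(v-c['cy'])/c['f'],1]); return c['eye']+d*(zz-c['eye'][2])/d[2]
def tool():
    s=sense(); q=s['orientation']; return s,R.from_quat(q[[1,2,3,0]]).as_matrix()
def plan(x,y,z):   # viewer xy, world z -> shift in tool axes mm, and yaw errors
    s,T=tool(); d=np.r_[tow(x,y),z]-s['tool_pos']
    print('t',round(s['time'],2),'tcp_v',tov(s['tool_pos']).round(1),'z',s['tool_pos'][2].round(2),'F',s['force'].round(2),'w',round(s['gripper_width'],1))
    print('tool y in viewer deg',np.degrees(np.arctan2(T[1,1],T[0,1])-YAW).round(2),'toolx',T[:,0].round(3),'shift',(T.T@d).round(1))
E
python3 - <<'E'
from h import *
z=np.load('top1.npz');c=dict(R=z['R'],eye=z['e'],f=z['f'],cx=z['cx'],cy=z['cy']);P=z['P']
print('tack',tov(ray(c,356.9,202.8,37)),'ring',tov(ray(c,370.2,200.2,66)),'button',tov(ray(c,295+638/5,170+379/5,40)),'wheel',tov(ray(c,295+404/5,170+396/5,60)))
V=tov(P);sel=(abs(V[...,0]-55)<30)&(abs(V[...,1])<80)&(P[...,2]>57)&(P[...,2]<75)&(V[...,0]>27)
print('ring pts',sel.sum(),V[sel].min(0),V[sel].max(0))
s=(V[...,0]>40)&sel;print(cv2.minEnclosingCircle(V[s].astype(np.float32)))
h=(abs(V[...,0]+62)<12)&(abs(V[...,1]+115)<12);print('button z',np.percentile(P[h][:,2],[50,90]))
h=(abs(V[...,0]+62)<6)&(abs(V[...,1])<8);print('wheel z',np.percentile(P[h][:,2],[50,90,99]))
plan(-62,0,130)
E
```

```text
tack [54.72876573 32.62147709] ring [54.79149439  2.87888007] button [ -62.39808125 -115.83998995] wheel [-6.22931920e+01  5.29919112e-03]
ring pts 162 [ 28.29399013 -21.40884002] [80.1690459  29.64988356]
((56.07701873779297, 3.9142420291900635), 25.76145362854004)
button z [39.57669896 42.37522162]
wheel z [61.70772855 64.64350949 65.35343408]
t 0.1 tcp_v [-267.7  600.5] z 218.17 F [0.46 0.26 0.79] w 93.2
tool y in viewer deg 60.49 toolx [-0.001 -0.001 -1.   ] shift [  88.6 -421.3  474.8]
```

The tack is at viewer y ≈ +32.6 and the ring at ≈ +3.4, so it needs about +29 mm. Moving above the wheel with the fingers shut and aligned to the viewer.

Request:
{"name": "servo_tool", "arguments": {"moves": [0,-0.421,0.475,0.336,0,-0.421,0.475,0.336,0,-0.421,0.475,0.336,0,-0.421,0.475,0.336,0,-0.421,0.475,0.336,0,-0.421,0.475,0.336,0,-0.421,0.475,0.336,0,-0.421,0.475,0.336,0,-0.421,0.475,0.336,0,-0.421,0.475,0.336,0,-0.421,0.475,0.336,0,-0.421,0.475,0.336,0,-0.421,0.475,0.336,0.118,-0.421,0.475,0.336,0.118,-0.421,0.475,0.336,0.118,-0.421,0.475,0.336,0.118,-0.421,0.475,0.336], "fingers": 0, "force": 20}}

```text
time: 2.22
tool_pos: [485.3, -87.1, 102.6]
orientation: [0.518, 0.482, 0.517, -0.481]
force: [0.2, -0.7, -0.1]
gripper_width: 0.5
```

```bash
python3 - <<'E'
from h import *
plan(-62,-9,72)
c=cam('wrist');save(c,'w1.png')
E
```

```text
t 2.23 tcp_v [-60.5   0.7] z 102.6 F [ 0.24 -0.66 -0.07] w 0.5
tool y in viewer deg 0.07 toolx [ 0.002 -0.001 -1.   ] shift [30.6 -1.6  9.7]
```

View pics/w1.png

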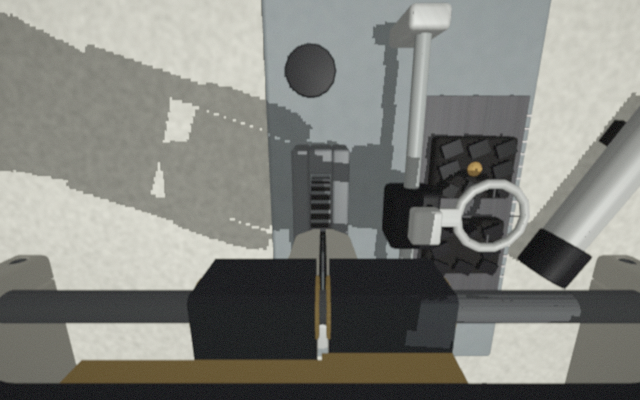

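The wrist view shows the fingers over the wheel (320,200), the tack at (475,169) and the ring at (491,215). Now feeling for the wheel top, starting at y -10.

Request:
{"name": "servo_tool", "arguments": {"moves": [0.015,-0.001,0.01,0,0.03,-0.001,0.01,0,0.033,-0.001,0.01,0,0.034,-0.001,0.01,0,0.035,-0.001,0.01,0,0.036,-0.001,0.01,0,0.037,-0.001,0.01,0,0.038,-0.001,0.01,0,0.038,-0.001,0.01,0,0.038,-0.001,0.01,0]}}

```text
time: 3.52
tool_pos: [484.1, -97.5, 62.8]
orientation: [0.518, 0.482, 0.517, -0.482]
force: [0.1, -0.7, 2.1]
gripper_width: 0.3
```

```bash
python3 - <<'E'
from h import *
plan(-62,-9,62)
E
```

```text
t 3.52 tcp_v [-62.4  -9.6] z 62.76 F [ 0.1  -0.72  2.1 ] w 0.3
tool y in viewer deg 0.01 toolx [ 0. -0. -1.] shift [ 0.8  0.4 -0.6]
```

Request:
{"name": "servo_tool", "arguments": {"moves": [0.001,0,0,0,0.0015,0,0,0,0.0015,0,0,0,0.0015,0,0,0]}}

```text
time: 4.03
tool_pos: [484.2, -97.5, 61.5]
orientation: [0.518, 0.482, 0.517, -0.482]
force: [-1.5, 1.1, 8.1]
gripper_width: 0.3
```

Request:
{"name": "servo_tool", "arguments": {"moves": [0.0006,0,0,0,0.0006,0,-0.002,0,0.0006,0,-0.004,0,0.0006,0,-0.006,0,0.0006,0,-0.008,0,0.0006,0,-0.01,0]}}

```text
time: 4.78
tool_pos: [483.6, -88.1, 61.2]
orientation: [0.518, 0.482, 0.517, -0.482]
force: [-2.8, -4.0, 10.6]
gripper_width: 0.4
```

Request:
{"name": "servo_tool", "arguments": {"moves": [0,0,-0.002,0,0,0,-0.004,0,0,0,-0.006,0,0,0,-0.008,0,0,0,-0.01,0,0,0,-0.01,0]}}

```text
time: 5.52
tool_pos: [482.9, -78.0, 61.1]
orientation: [0.518, 0.482, 0.517, -0.482]
force: [-3.0, -2.0, 10.5]
gripper_width: 0.1
```

```bash
cat >> h.py <<'E'
def look(name):
    c=cam('wrist');save(c,name); P=cloud(c);V=tov(P);a=c['frame'][...,::-1].copy()
    hsv=cv2.cvtColor(a,cv2.COLOR_BGR2HSV)
    reg=(abs(V[...,0]-55)<12)&(abs(V[...,1]-32)<12)&(P[...,2]<45)&(P[...,2]>20)
    t=reg&(hsv[...,0]>12)&(hsv[...,0]<32)&(hsv[...,1]>110)&(hsv[...,2]>60)
    p=np.argwhere(t)
    if len(p):
        lo,hi=p.min(0),p.max(0);m=(lo+hi)/2;print('tack',len(p),lo,hi,'v',tov(ray(c,m[1],m[0],37)).round(1))
    r=(V[...,0]>36)&(V[...,0]<90)&(P[...,2]>56)&(P[...,2]<75)&(abs(V[...,1])<90)
    if r.sum():
        # silhouette through the known plane: fit circle to ring points
        from scipy.optimize import least_squares
        q=V[r&(V[...,0]>42)];f=least_squares(lambda k:np.hypot(q[:,0]-k[0],q[:,1]-k[1])-23.5,[55,np.median(q[:,1])],loss='soft_l1')
        print('ring',r.sum(),f.x.round(1),'y range',q.min(0).round(1),q.max(0).round(1),'z',np.median(P[r][:,2]).round(1))
    return c
E
python3 - <<'E'
from h import *
plan(-62,-9,62);look('w2.png')
E
```

```text
t 5.53 tcp_v [-62.2  10. ] z 61.15 F [-3.03 -2.03 10.53] w 0.1
tool y in viewer deg 0.03 toolx [ 0.001 -0.001 -1.   ] shift [-0.8  0.2 19. ]
tack 206 [186 497] [202 514] v [52.5 32.9]
ring 2428 [52.8 16.5] y range [ 42. -10.] [79.9 41.8] z 64.7
```

No slip: the ring is at about +16. Second stroke.

Request:
{"name": "servo_tool", "arguments": {"moves": [-0.006,0,0,0,-0.012,0,0,0,-0.012,0,0.01,0,-0.012,0,0.02,0,-0.012,0,0.02,0,-0.006,0,0.02,0,-0.003,0,0.02,0,-0.001,0,0.02,0,0,0,0.02,0,0,0,0.02,0]}}

```text
time: 6.82
tool_pos: [484.0, -97.3, 61.0]
orientation: [0.518, 0.482, 0.518, -0.482]
force: [-4.4, 0.3, 10.4]
gripper_width: 0.7
```

Request:
{"name": "servo_tool", "arguments": {"moves": [0.0,0,-0.002,0,0,0,-0.004,0,0,0,-0.006,0,0,0,-0.008,0,0,0,-0.01,0,0,0,-0.012,0,0,0,-0.014,0,0,0,-0.016,0,0,0,-0.018,0,0,0,-0.02,0,0,0,-0.02,0]}}

```text
time: 8.2
tool_pos: [482.6, -77.7, 61.1]
orientation: [0.518, 0.482, 0.517, -0.482]
force: [-5.3, -3.4, 11.4]
gripper_width: 0.4
```

Request:
{"name": "servo_tool", "arguments": {"moves": [-0.006,0,0,0,-0.012,0,0,0,-0.012,0,0.01,0,-0.012,0,0.02,0,-0.012,0,0.02,0]}}

```text
time: 8.82
tool_pos: [484.0, -98.3, 72.3]
orientation: [0.517, 0.482, 0.517, -0.482]
force: [0.7, -0.4, 0.0]
gripper_width: 0.4
```

```bash
python3 - <<'E'
from h import *
plan(-62,-10,61.2);look('w3.png')
E
```

```text
t 8.82 tcp_v [-62.6 -10.4] z 72.32 F [ 0.72 -0.38  0.05] w 0.4
tool y in viewer deg -0.05 toolx [-0.  0. -1.] shift [11.1  0.6 -0.4]
tack 76 [156 500] [168 510] v [55.3 30.8]
ring 2487 [52.9 27.3] y range [42.   1.2] [81.1 52.8] z 66.4
```

View pics/w3.png

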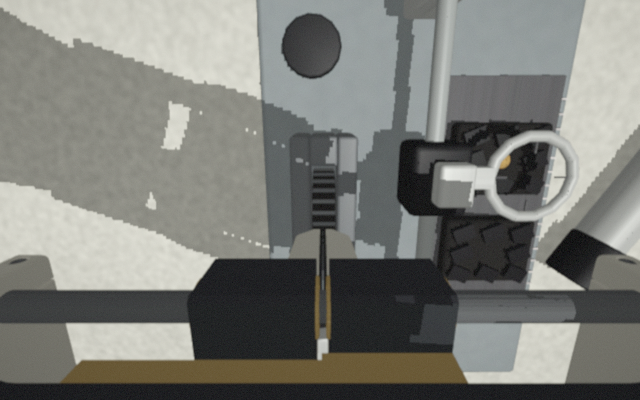

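Ring is at ≈ +27 and partly hides the tack (503,160). About 5.8 mm remains, so a 10 mm stroke.

Request:
{"name": "servo_tool", "arguments": {"moves": [0,0,-0.005,0,0.006,0,-0.005,0,0.009,0,-0.005,0,0.011,0,-0.005,0,0.012,0,-0.005,0,0.012,0,-0.005,0,0.012,0,-0.005,0]}}

```text
time: 9.75
tool_pos: [483.7, -92.3, 61.1]
orientation: [0.517, 0.482, 0.518, -0.482]
force: [-3.9, 1.9, 12.0]
gripper_width: 0.5
```

Request:
{"name": "servo_tool", "arguments": {"moves": [0,0,-0.002,0,0,0,-0.004,0,0,0,-0.006,0,0,0,-0.008,0,0,0,-0.01,0,0,0,-0.01,0,0,0,-0.01,0]}}

```text
time: 10.62
tool_pos: [483.1, -83.0, 61.2]
orientation: [0.518, 0.482, 0.517, -0.482]
force: [-4.7, -3.3, 11.7]
gripper_width: 0.2
```

Request:
{"name": "servo_tool", "arguments": {"moves": [-0.006,0,0,0,-0.025,0,0,0,-0.04,0,0.03,0,-0.04,0,0.06,0,-0.04,0,0.06,0,-0.04,0,0.06,0]}}

```text
time: 11.38
tool_pos: [487.0, -141.8, 100.3]
orientation: [0.517, 0.482, 0.518, -0.482]
force: [-0.6, -0.5, -0.0]
gripper_width: 0.1
```

```bash
python3 - <<'E'
from h import *
plan(-62.4,-115.8,60);look('w4.png')
c=cam('top');P=cloud(c);V=tov(P)
s=(V[...,0]>40)&(V[...,0]<90)&(abs(V[...,1]-30)<40)&(P[...,2]>57)&(P[...,2]<75);q=V[s].astype(np.float32);print('top ring',cv2.minEnclosingCircle(q),q.min(0),q.max(0))
a=c['frame'][170:285,295:450,::-1].copy();h=cv2.cvtColor(a,cv2.COLOR_BGR2HSV);t=(h[...,0]>12)&(h[...,0]<32)&(h[...,1]>110)&(h[...,2]>60);t[70:]=0;t[:,115:]=0
p=np.argwhere(t);m=p.mean(0)+[170,295];print('top tack',len(p),tov(ray(c,m[1],m[0],37)))
cv2.imwrite('pics/t2.png',cv2.resize(a[:70,30:110],None,fx=8,fy=8,interpolation=cv2.INTER_CUBIC))
E
```

```text
t 11.38 tcp_v [-62.7 -54. ] z 100.27 F [-0.6  -0.52 -0.04] w 0.1
tool y in viewer deg 0.0 toolx [-0.001  0.    -1.   ] shift [40.2  0.3 61.8]
tack 160 [ 84 484] [101 497] v [53.8 31.4]
ring 2213 [53.  31.9] y range [42.   6.2] [80.7 57.5] z 66.5
top ring ((55.105186462402344, 31.738405227661133), 26.188268661499023) [41.3903    6.010789] [79.829475 57.000305]
top tack 25 [55.55433327 31.70723073]
```

View pics/t2.png

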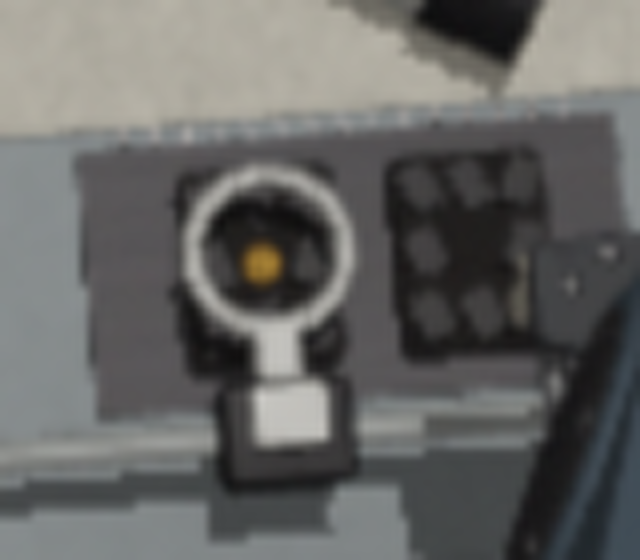

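The ring (31.8) is centred on the tack (31.7) in both cameras, and the finger is off. Now the shutter.

Request:
{"name": "servo_tool", "arguments": {"moves": [0,0,0.04,0,0,0,0.062,0,0,0,0.062,0,0.03,0,0.062,0,0.05,0,0.062,0,0.055,0,0.062,0,0.058,0,0.062,0,0.06,0,0.062,0,0.06,0,0.062,0,0.06,0,0.062,0]}}

```text
time: 12.72
tool_pos: [492.0, -204.2, 41.0]
orientation: [0.518, 0.482, 0.517, -0.482]
force: [0.6, 2.3, 2.2]
gripper_width: 0.4
```

Request:
{"name": "servo_tool", "arguments": {"moves": [0.001,0,0,0,0.002,0,0,0,0.003,0,0,0,0.004,0,0,0,0.004,0,0,0,0.004,0,0,0]}}

```text
time: 13.48
tool_pos: [492.0, -204.3, 36.7]
orientation: [0.518, 0.482, 0.517, -0.482]
force: [1.5, 3.0, 6.2]
gripper_width: 0.6
```

Request:
{"name": "servo_tool", "arguments": {"moves": [0.001,0,0,0,0.001,0,0,0,0.001,0,0,0]}}

```text
time: 13.85
tool_pos: [492.0, -204.3, 35.7]
orientation: [0.518, 0.482, 0.517, -0.482]
force: [1.0, 3.9, 6.6]
gripper_width: 0.4
```

Request:
{"name": "servo_tool", "arguments": {"moves": [-0.005,0,0,0,-0.015,0,0,0,-0.04,0,0,0,-0.09,0,0,0,-0.12,-0.1,0,0,-0.12,-0.15,0,0,-0.12,-0.15,0,0,-0.12,-0.15,0,0,-0.12,-0.15,0,0]}}

```text
time: 14.98
tool_pos: [342.7, -215.2, 155.7]
orientation: [0.518, 0.482, 0.517, -0.482]
force: [-0.8, -1.1, -0.6]
gripper_width: 0.4
```

```bash
python3 - <<'E'
from h import *
plan(-62.4,-115.8,60)
c=cam('top');save(c,'t3.png');P=cloud(c);V=tov(P)
s=(V[...,0]>40)&(V[...,0]<90)&(abs(V[...,1]-30)<40)&(P[...,2]>57)&(P[...,2]<75);q=V[s].astype(np.float32);print('top ring',cv2.minEnclosingCircle(q))
h=(abs(V[...,0]+62)<12)&(abs(V[...,1]+115)<12);print('button z',np.percentile(P[h][:,2],[50,90]))
E
```

```text
t 14.97 tcp_v [-211.9 -116.9] z 155.72 F [-0.83 -1.14 -0.58] w 0.4
tool y in viewer deg 0.0 toolx [ 0. -0. -1.] shift [ 95.8 149.5  -1.2]
top ring ((55.37083053588867, 31.670299530029297), 26.29340171813965)
button z [39.62626589 43.22585565]
```

View pics/t3.png

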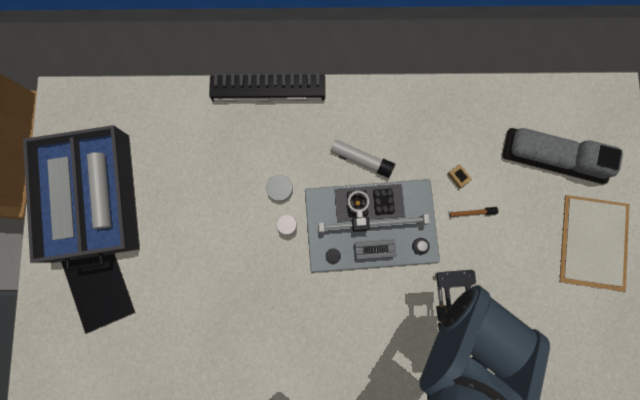

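The ring is still over the tack (358,203), the button is back up, the loose things are where they were, and the arm is clear.

```bash
python3 -c "
from cell import *
print(finish_job())"
```

```text
the job is handed in; nothing more can be done
None
```

The ring is centred over the tack, the shutter has been pressed and let go, and the job is handed in after about 15 s of robot time. No verdict was reported.

- **Rolling:** three fingertip strokes on the wheel (about 20, 20 and 10 mm), with 10–12 N downward at my readings and no slip seen. They moved the ring from about y +3.5 to +31.7 mm along the rail.
- **Centring:** with the finger off the wheel, the top camera put the ring at 31.8 mm and the tack at 31.7 mm. The wrist camera gave 31.9 and 31.4 mm. An earlier reading of the tack, partly hidden, was about 1 mm different, still well inside the 4 mm allowed.
- **Shutter:** I pressed to 6–7 N, which at 1 N per mm should be about 6–7 mm down. I judged this from force and finger height, not from the joint itself.
- **Last check:** the ring was at 31.7 mm and the button back at its original height. The loose things looked unmoved and the arm was clear. No check failed.

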